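# Third hand at the lock-case jig

## Task

Two steel lock cases stand on the bench: the one without the round key-cylinder boss on top is a reject, so first put it in the grey tray. Then lay the lock case with the boss flat in the lane of the jig, either end first, and push it squarely along the lane against the sprung stop pad with a steady force of about 12 newtons (the pad's pointer between the two raised marks, never ramming the pad to the end of its travel); keep this up for at least two seconds and finish while still holding it so, as a third hand for the colleague who will screw it down. Leave the bottle, touchstone, brass weight and padlock where they are.

Things in the scene. Friction and masses are not known exactly. Their poses are not given: they have to be found in the camera images.
- lock_complete_center (a point): centre of the good lock case: a loose steel block 70 mm long (its x) x 36 mm wide (its y) x 30 mm high, about 0.25 kg, with a round boss 18 mm across and 10 mm high on top, 10 mm off centre towards its +x end. The point lies half-way up the 30 mm block (15 mm above its underside); z is up. Grasp it across the 36 mm width.
- lock_bare_center (a point): centre of the reject lock case: the same 70 x 36 x 30 mm steel block without the boss (flat top with a dark disc where the boss should be). The point lies 15 mm above its underside; x along its length, z up.
- tray: grey open tray fixed to the bench, 160 mm (its x) x 148 mm (its y) outside, 25 mm high, walls and floor about 4 mm thick. Origin at the centre of its underside, z up.
- jig: fixed jig: pale aluminium base 220 (its x) x 110 (its y) x 10 mm, origin at the centre of its underside, z up, bed at 10 mm. The lane is its middle (y = 0, between scribed lines 43 mm apart), x = -102 to +22 mm; push towards +x. Fixed back block at x = 84 to 108 mm, 48 mm high. Scale rail at y = 45 to 51 mm, x = 40 to 92 mm, 40 mm high, with two marks 6 mm higher (heights over the bench).
- pad_face (a point): centre of the front face of the stop pad (rubber face 60 mm wide, 28 mm high, upright across the lane, facing the jig's -x), 18 mm above the jig's bed. At x = +30 mm of the jig when free; it moves with the pad.
- stop_pad (a joint): travel of the sprung stop pad in m: 0 free, grows as it is pushed along the jig's +x, end of travel at 0.030. Spring 800 N/m without preload, so 12 N is 0.015; the pointer on the pad passes the two raised marks at 0.010 (8 N) and 0.020 (16 N).
- bottle_mid (a point): bystander: brown dropper bottle, 30 mm across, 82 mm high, standing; the point is its middle, 41 mm up
- stone_mid (a point): bystander: flat black touchstone, 40 x 64 x 11 mm; the point is its centre
- brass_weight_mid (a point): bystander: small brass balance weight, 22 mm across, 32 mm high; the point is its middle, 16 mm up
- padlock_mid (a point): bystander: brass padlock lying flat, 60 x 42 x 14 mm; the point is its centre, 7 mm up

How it is judged:
By the outcome, as a careful person would: the job done as asked, in the order asked, and still so for the second after the job is handed in, while the arm keeps its last pose, push and grip.
It also fails if it takes over 58 s, if anything falls off the work surface, if the arm or the gripper's body presses on something with over 40 N, if the wrist force passes 120 N, or if a joint passes its speed limit or range.

## Robot

A 6-joint arm with a two-finger parallel gripper is mounted at the origin on a cart in front of the work surface, level with it; the furniture and walls round the work are solid. World frame = base frame: x ahead of the robot, y to its left, z up, the work surface at z = 0. Lengths are in m, angles in rad, forces in N, time in s.
With the tool pointing down it reaches from about 0.375 to 0.975 m from the base axis. Payload 3.8 kg.
Tool frame: the origin (TCP) lies at the very end of the fingers, on their centre line; the grasp point (between the pads) lies 19 mm behind it; z points along the fingers, y is the direction in which the jaws open and shut (so a half turn about z gives the same grasp; the last joint's range is limited). The gripper opens to 85 mm and grips with 20 to 120 N. Pads are 22 mm wide; open, the fingers measure 114 mm over their backs; the gripper's body (76 mm by 85 mm) begins 54 mm behind the grasp point. The pads swing forward as they close: fully open they stand 13 mm farther back than shut.
Start: joints at [1.077, 0.264, 1.604, -0, 1.274, -0.037], TCP at [0.298, 0.606, 0.231] pointing down, gripper open.
Joint ranges: [-2.63, 2.63], [-0.94, 2.18], [0.31, 2.57], [-1.31, 4.45], [0, 2.66], [-2.55, 2.55]. Speed limits (rad/s): [2.57, 2.57, 3.14, 3.14, 3.14, 3.14].

## Interface

Orientations are given as a rotation vector (axis times angle).
In Python, from workcell import bot gives the robot as it stands.
- The arm moves only by the tool jog_arm, never from a script. Its argument "plan" is a list of rows, each an object of numbers: "claw": the closure, from 0 (fully open) to 1 (shut); "x", "y", "z": the shift along the tool's x, y, z in m; "turn": the turn about the tool's z in degrees. In form: [{"claw": .., "x": .., "y": .., "z": .., "turn": ..}, ...]. A call has 1 to 10 rows; each row shifts and turns the commanded pose from where the row before left it, along the tool's axes as they then stand; what a row does not reach is not made up. A row lasts 1/8 s, in which the tool goes at most 62.5 mm and 10.7 degrees, less where a joint would pass 70% of its speed; a pose out of reach is approached as far as the arm can. A call is refused whole if a number of a shift passes 0.0625 or a number of a turn 10.7, either way. A call with a gripper value outside its range is refused whole. The fingers move at their own pace and stop on an object; "newtons" is the grip in N (left out, the last holds). Time passes only in rows, so rows that do not move let the fingers close. It gives the time, the measured TCP pose, the force and the opening at its end, in the units of the state.
- bot.read_state(): the state, without advancing time (a new reading comes with each control period).
- bot.read_camera(name): name is "scene" or "top" or "wrist"; returns the picture (480x640x3 uint8, red, green, blue); there is no depth.
- bot.camera_params(name): a dict with "fx", "fy", "cx", "cy" (pixels), "world_to_cam" (4x4, takes a point from world to camera coordinates). Camera axes: x right, y up, looking along -z (the intrinsics and any distortion apply to the point x, -y, -z); pixel columns grow to the right and rows downward; lengths in m; the calibration is good to about 2 mm. A picture is of the moment at which its call begins: read the wrist's pose just before it. camera_params takes no time and is no camera call; for the wrist camera it gives the pose at the moment of the call.
- bot.finish_job(): hands the job in, once; it reports no verdict.
The state is a dict: "time": time; "q": joint angles; "joint_vel": joint speeds; "joint_torque": joint torques, N m; "tool_pos": TCP position; "tcp_rot": TCP orientation; "wrist_force": force on the tool from outside, world axes, zero at the start; "torque": the same for the moment, N m; "width": opening from 0.0 (shut) to 1.0 (fully open).
Only numpy, scipy, OpenCV 4.12 (cv2) and the standard library are available. Lean on these libraries where they do the work, as an engineer would, in place of code of your own. Each camera call takes 0.05 s, during which the arm holds its last target. There are 200 camera calls.

## Working session

There is one attempt and no reset: what is moved stays moved. The work goes in short steps, Python scripts to look and compute and a tool call to move; the robot and the scene stay as the last step left them, time stands still between calls to the robot, and variables do not carry over. Pictures are saved under pics/ and viewed, about 8 in all and at most 12, crops included, and the job is handed in when it is done.

Besides the shell and the picture viewer there is one more tool, called after "Call:" as name(argument=value, ...), one argument or row to a line, values as JSON. jog_arm: Moves the arm, as the interface text tells. Its arguments: {"type":"object","properties":{"plan":{"type":"array","items":{"type":"object","properties":{"claw":{"type":"number"},"x":{"type":"number"},"y":{"type":"number"},"z":{"type":"number"},"turn":{"type":"number"}}}},"newtons":{"type":"number"}},"required":["plan"]}

```bash
mkdir -p pics; python3 - <<'E'
from workcell import bot
import cv2,numpy as np
np.set_printoptions(precision=4,suppress=True)
s=bot.read_state();print(s)
for n in("scene","top"):
    im=bot.read_camera(n);cv2.imwrite(f"pics/{n}0.png",im[:,:,::-1]);print(n,bot.camera_params(n))
E
```

```text
{'time': 0.0, 'q': array([ 1.0771,  0.2648,  1.6054,  0.    ,  1.2737, -0.0369]), 'joint_vel': array([ 0.0012,  0.0008, -0.0006, -0.001 , -0.001 , -0.0008]), 'joint_torque': array([  0.0016, -51.5112, -36.7308,  -0.    ,   0.0131,   0.    ]), 'tool_pos': array([0.2974, 0.6051, 0.2299]), 'tcp_rot': array([-0.7112, -3.0594,  0.0035]), 'wrist_force': array([-0.1826,  0.1327,  0.7034]), 'torque': array([ 0.0245, -0.0606,  0.0249]), 'width': 1.0012588574691703}
scene {'fx': 612.8776152846472, 'fy': 612.8776152846472, 'cx': 320.4908077225535, 'cy': 236.2290733372557, 'world_to_cam': array([[ 0.4676, -0.8837, -0.0203, -0.398 ],
       [ 0.35  ,  0.164 ,  0.9223, -0.2389],
       [-0.8117, -0.4384,  0.386 , -0.6607],
       [ 0.    ,  0.    ,  0.    ,  1.    ]])}
top {'fx': 504.57588261220457, 'fy': 504.57588261220457, 'cx': 310.8382241383845, 'cy': 243.56783694295484, 'world_to_cam': array([[ 0.018 , -0.9997, -0.0172, -0.1683],
       [ 0.9966,  0.0165,  0.0812, -0.5386],
       [-0.0809, -0.0186,  0.9965, -1.0659],
       [ 0.    ,  0.    ,  0.    ,  1.    ]])}
```

View pics/top0.png

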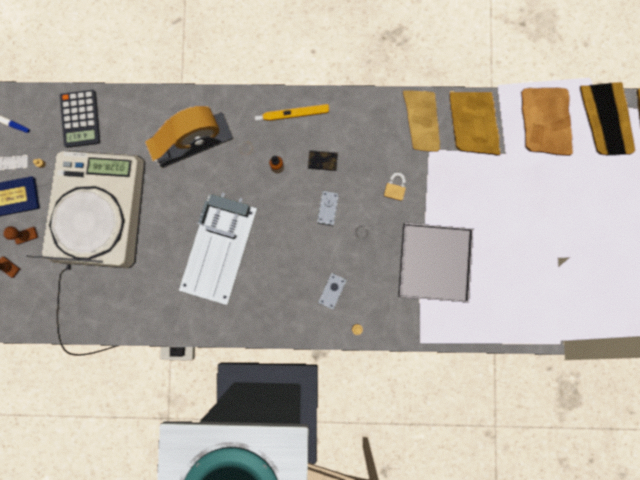

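View pics/scene0.png

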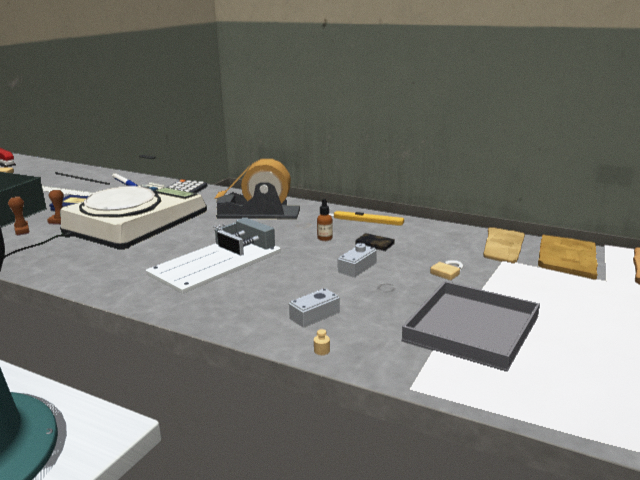

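The reject (dark disc) is the near block: top (332,290), scene (315,305). The good block with the boss is the far one: top (328,208), scene (357,258). The jig is at top (218,255) with its pad towards the far end, and the tray is at (436,263).

```bash
cat > h.py <<'E'
import numpy as np
def back(P,u,v,z):
    M=P["world_to_cam"];R,t=M[:3,:3],M[:3,3]
    d=R.T@np.array([(u-P["cx"])/P["fx"],-(v-P["cy"])/P["fy"],-1]);c=-R.T@t
    return (c+d*(z-c[2])/d[2])
def proj(P,p):
    M=P["world_to_cam"];q=M[:3,:3]@np.array(p)+M[:3,3]
    return np.array([P["cx"]+P["fx"]*q[0]/-q[2],P["cy"]-P["fy"]*q[1]/-q[2]])
E
python3 - <<'E'
import cv2
im=cv2.imread("pics/top0.png")[180:325,170:370]
cv2.imwrite("pics/topc.png",cv2.resize(im,None,fx=4,fy=4,interpolation=cv2.INTER_CUBIC))
E
```

```text
(no output)
```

View pics/topc.png

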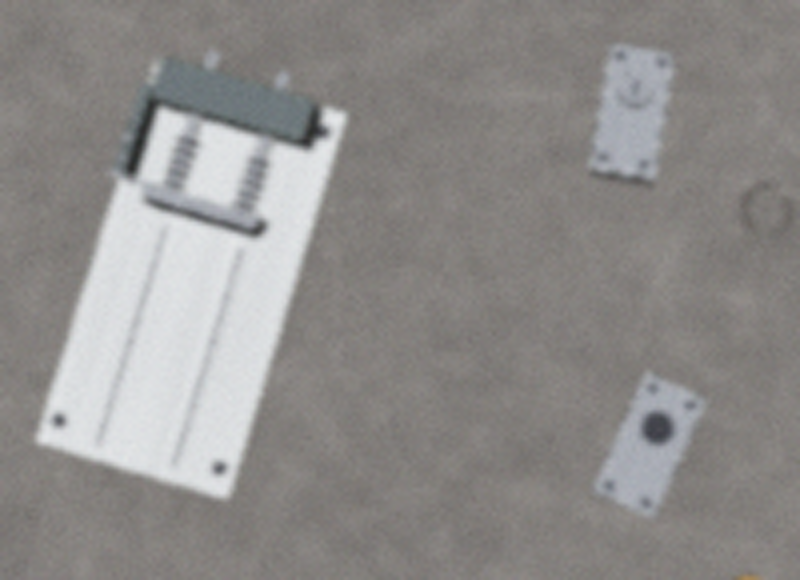

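```bash
python3 - <<'E'
from workcell import bot
from h import *
np.set_printoptions(precision=4,suppress=True)
P=bot.camera_params("top")
f=lambda pts,z:np.array([back(P,170+(a-1.5)/4,180+(b-1.5)/4,z) for a,b in pts])
for n,pts in(("good",[(612,47),(675,53),(655,182),(590,172)]),("bare",[(648,373),(705,403),(655,516),(597,490)])):
    c=f(pts,.03);d=c[0]+c[1]-c[2]-c[3];w=c[1]-c[0]+c[2]-c[3]
    print(n,c.mean(0),"L",np.linalg.norm(d)/2,"W",np.linalg.norm(w)/2,"yaw",np.degrees(np.arctan2(d[1],d[0])),np.degrees(np.arctan2(-w[0],w[1]))-180)
j=f([(37,441),(228,497),(345,110)],.01);print("jig",j)
l=f([(163,232),(100,443),(240,250),(176,467)],.01);print("lines",l)
for a,b in((l[1],l[0]),(l[3],l[2]),(j[1],j[2])): e=b-a;print(np.linalg.norm(e),np.degrees(np.arctan2(e[1],e[0])))
print("w",np.linalg.norm(j[1]-j[0]),"c",(j[0]+j[2])/2)
t=np.array([back(P,u,v,.025) for u,v in((403,225),(472,229),(468,301),(400,297))]);print("tray",t,t.mean(0))
print([back(P,*q) for q in ((276,163,.07),(358,329,.03),(322,160,.011),(396,190,.01))])
print(bot.camera_params("wrist"))
E
```

```text
good [ 0.6179 -0.1944  0.03  ] L 0.06964743982544465 W 0.034578262558567704 yaw -8.431130838655637 -6.30449289167467
bare [ 0.4408 -0.2067  0.03  ] L 0.06629745411719963 W 0.03374523674283532 yaw -22.92076039597568 -24.887269270276107
jig [[ 0.4369  0.1254  0.01  ]
 [ 0.4087  0.0207  0.01  ]
 [ 0.6204 -0.037   0.01  ]]
lines [[0.5517 0.0608 0.01  ]
 [0.4364 0.0911 0.01  ]
 [0.5425 0.0183 0.01  ]
 [0.4243 0.0494 0.01  ]]
0.11917968621593021 -14.733253172336873
0.12227130915329215 -14.705752334185382
0.21942711998380962 -15.223171880516645
w 0.10846988040565027 c [0.5286 0.0442 0.01  ]
tray [[ 0.5843 -0.356   0.025 ]
 [ 0.578  -0.503   0.025 ]
 [ 0.4248 -0.4934  0.025 ]
 [ 0.4306 -0.3501  0.025 ]] [ 0.5044 -0.4256  0.025 ]
[array([ 0.7047, -0.0843,  0.07  ]), array([ 0.3622, -0.2616,  0.03  ]), array([ 0.7271, -0.1801,  0.011 ]), array([ 0.6629, -0.3429,  0.01  ])]
{'fx': 403.68200143009847, 'fy': 403.68200143009847, 'cx': 320.5308541230767, 'cy': 240.94868928410344, 'world_to_cam': array([[ 0.4413,  0.8974, -0.0018, -0.6742],
       [-0.866 ,  0.4253, -0.2629,  0.0342],
       [-0.2351,  0.1176,  0.9648, -0.3794],
       [ 0.    ,  0.    ,  0.    ,  1.    ]])}
```

Call:
jog_arm(
  plan=[
    {"claw": 0,"x": -0.041,"y": -0.044,"z": 0.004},
    {"claw": 0,"x": -0.041,"y": -0.044,"z": 0.004},
    {"claw": 0,"x": -0.041,"y": -0.044,"z": 0.004},
    {"claw": 0,"x": -0.041,"y": -0.044,"z": 0.004},
    {"claw": 0,"x": -0.041,"y": -0.044,"z": 0.004},
    {"claw": 0,"x": -0.041,"y": -0.044,"z": 0.004},
    {"claw": 0,"x": -0.041,"y": -0.044,"z": 0.004},
    {"claw": 0,"x": -0.028,"y": -0.05,"z": 0.006},
    {"claw": 0,"x": -0.028,"y": -0.05,"z": 0.006},
    {"claw": 0,"x": -0.028,"y": -0.05,"z": 0.006},
  ],
)

```text
schema error: expected keys claw, x, y, z, turn
```

Call:
jog_arm(
  plan=[
    {"claw": 0,"x": -0.041,"y": -0.044,"z": 0.004,"turn": 0},
    {"claw": 0,"x": -0.041,"y": -0.044,"z": 0.004,"turn": 0},
    {"claw": 0,"x": -0.041,"y": -0.044,"z": 0.004,"turn": 0},
    {"claw": 0,"x": -0.041,"y": -0.044,"z": 0.004,"turn": 0},
    {"claw": 0,"x": -0.041,"y": -0.044,"z": 0.004,"turn": 0},
    {"claw": 0,"x": -0.041,"y": -0.044,"z": 0.004,"turn": 0},
    {"claw": 0,"x": -0.041,"y": -0.044,"z": 0.004,"turn": 0},
    {"claw": 0,"x": -0.028,"y": -0.05,"z": 0.006,"turn": 0},
    {"claw": 0,"x": -0.028,"y": -0.05,"z": 0.006,"turn": 0},
    {"claw": 0,"x": -0.028,"y": -0.05,"z": 0.006,"turn": -2},
  ],
)

```text
time: 1.35
tool_pos: [0.4283, 0.0293, 0.185]
tcp_rot: [0.656, 3.072, 0.0]
wrist_force: [1.2, 0.3, -0.3]
width: 1.0
```

Call:
jog_arm(
  plan=[
    {"claw": 0,"x": -0.027,"y": -0.0525,"z": 0.009,"turn": 0},
    {"claw": 0,"x": -0.027,"y": -0.0525,"z": 0.009,"turn": 0},
    {"claw": 0,"x": -0.027,"y": -0.0525,"z": 0.009,"turn": 0},
    {"claw": 0,"x": -0.027,"y": -0.0525,"z": 0.009,"turn": 0},
    {"claw": 0,"x": 0,"y": 0,"z": 0,"turn": 0},
    {"claw": 0,"x": 0,"y": 0,"z": 0,"turn": 0},
  ],
)

```text
time: 2.1
tool_pos: [0.4406, -0.2044, 0.1487]
tcp_rot: [-0.659, -3.07, -0.001]
wrist_force: [-0.2, 0.4, -0.5]
width: 1.004
```

```bash
cat >> h.py <<'E'
from scipy.spatial.transform import Rotation as Ro
def go(s,target,yaw):
    "shift in tool axes and turn (deg) so that tool y lies at world angle yaw (mod 180)"
    R=Ro.from_rotvec(s["tcp_rot"]).as_matrix()
    y=np.degrees(np.arctan2(R[1,1],R[0,1])); t=(y-yaw+90)%180-90
    print("tcp",s["tool_pos"],"tooly",round(y,2),"shift",R.T@(np.array(target)-s["tool_pos"]),"turn",round(t,2),"tilt",R[:,2],"q6",s["q"][5],"F",s["wrist_force"],"w",s["width"],"t",s["time"])
E
python3 - <<'E'
from workcell import bot
import cv2
from h import *
np.set_printoptions(precision=4,suppress=True)
s=bot.read_state();P=bot.camera_params("wrist");im=bot.read_camera("wrist")
cv2.imwrite("pics/w1.png",im[:,:,::-1]);np.save("w1.npy",P,allow_pickle=True)
go(s,(.4408,-.2067,.003),66)
print(proj(P,(.4408,-.2067,.03)))
E
```

```text
tcp [ 0.4406 -0.2044  0.1487] tooly 65.76 shift [-0.0014 -0.0021  0.1457] turn -0.24 tilt [-0.0013  0.0012 -1.    ] q6 -1.6338623553747167 F [-0.1577  0.423  -0.5112] w 1.0036358872750797 t 2.1
[316.912  235.8093]
```

View pics/w1.png

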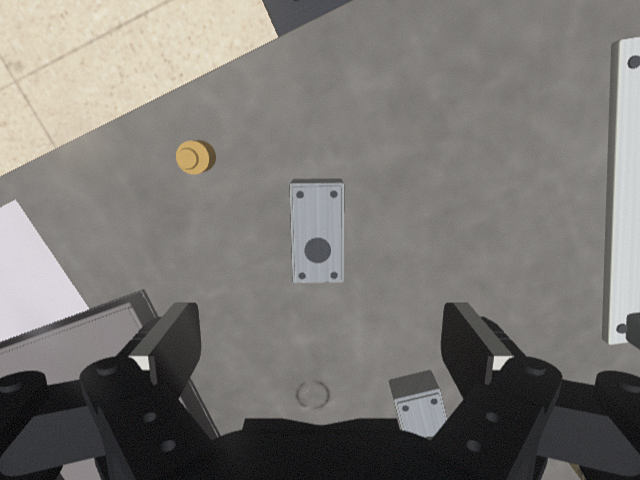

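The reject is centred at (317,233), against a predicted (317,236), and aligned within about 1°. The jaws straddle it, and the brass weight at (195,157) is clear.

Call:
jog_arm(
  plan=[
    {"claw": 0,"x": 0,"y": -0.002,"z": 0.04,"turn": 0},
    {"claw": 0,"x": 0,"y": 0,"z": 0.04,"turn": 0},
    {"claw": 0,"x": 0,"y": 0,"z": 0.035,"turn": 0},
    {"claw": 0,"x": 0,"y": 0,"z": 0.02,"turn": 0},
    {"claw": 0,"x": 0,"y": 0,"z": 0.01,"turn": 0},
    {"claw": 0,"x": 0,"y": 0,"z": 0,"turn": 0},
    {"claw": 1,"x": 0,"y": 0,"z": 0,"turn": 0},
    {"claw": 1,"x": 0,"y": 0,"z": 0,"turn": 0},
    {"claw": 1,"x": 0,"y": 0,"z": 0,"turn": 0},
    {"claw": 1,"x": 0,"y": 0,"z": 0,"turn": 0},
  ],
  newtons=50,
)

```text
time: 3.4
tool_pos: [0.4413, -0.2071, 0.0053]
tcp_rot: [0.658, 3.07, -0.001]
wrist_force: [-0.4, -0.5, 4.7]
width: 0.41
```

Call:
jog_arm(
  plan=[
    {"claw": 1,"x": 0,"y": 0,"z": 0,"turn": 0},
    {"claw": 1,"x": 0,"y": 0,"z": -0.03,"turn": 0},
    {"claw": 1,"x": 0,"y": 0,"z": -0.04,"turn": 0},
    {"claw": 1,"x": 0,"y": 0,"z": -0.02,"turn": 0},
    {"claw": 1,"x": -0.029,"y": -0.035,"z": 0,"turn": 0},
    {"claw": 1,"x": -0.029,"y": -0.035,"z": 0,"turn": 0},
    {"claw": 1,"x": -0.029,"y": -0.035,"z": 0,"turn": 0},
    {"claw": 1,"x": -0.029,"y": -0.035,"z": 0,"turn": 0},
    {"claw": 1,"x": -0.031,"y": -0.034,"z": 0,"turn": 0},
    {"claw": 1,"x": 0,"y": 0,"z": 0,"turn": 0},
  ],
)

```text
time: 4.65
tool_pos: [0.5035, -0.4285, 0.0935]
tcp_rot: [0.662, 3.071, -0.001]
wrist_force: [-0.1, 0.5, -1.1]
width: 0.41
```

```bash
python3 - <<'E'
from workcell import bot
import cv2
from h import *
np.set_printoptions(precision=4,suppress=True)
s=bot.read_state();im=bot.read_camera("wrist");cv2.imwrite("pics/w2.png",im[:,:,::-1])
go(s,(.5044,-.4256,.01),66)
E
```

```text
tcp [ 0.5035 -0.4285  0.0935] tooly 65.68 shift [0.0005 0.0031 0.0835] turn -0.32 tilt [ 0.0003 -0.0009 -1.    ] q6 -1.8885866622488499 F [-0.126   0.4663 -1.1222] w 0.40994619148803346 t 4.65
```

View pics/w2.png

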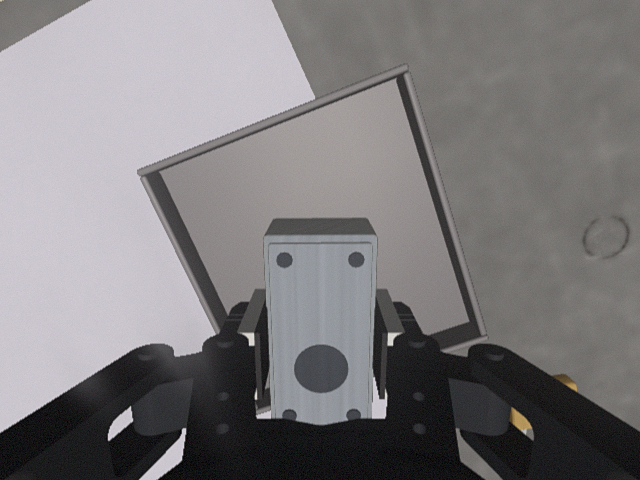

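The reject is held squarely over the tray, so I'll lower and release it.

Call:
jog_arm(
  plan=[
    {"claw": 1,"x": 0,"y": 0.003,"z": 0.03,"turn": 0},
    {"claw": 1,"x": 0,"y": 0,"z": 0.03,"turn": 0},
    {"claw": 1,"x": 0,"y": 0,"z": 0.016,"turn": 0},
    {"claw": 1,"x": 0,"y": 0,"z": 0.005,"turn": 0},
    {"claw": 1,"x": 0,"y": 0,"z": 0,"turn": 0},
    {"claw": 0.3,"x": 0,"y": 0,"z": 0,"turn": 0},
    {"claw": 0.3,"x": 0,"y": 0,"z": 0,"turn": 0},
    {"claw": 0.3,"x": 0,"y": 0,"z": 0,"turn": 0},
    {"claw": 0.3,"x": 0,"y": 0,"z": -0.03,"turn": 0},
    {"claw": 0.3,"x": 0,"y": 0,"z": -0.06,"turn": 0},
  ],
)

```text
time: 5.95
tool_pos: [0.5022, -0.4208, 0.1007]
tcp_rot: [-0.657, -3.066, -0.006]
wrist_force: [-0.0, -0.8, 0.6]
width: 0.699
```

```bash
python3 - <<'E'
from workcell import bot
from h import *
np.set_printoptions(precision=4,suppress=True)
go(bot.read_state(),(.6179,-.1944,.14),82.6)
E
```

```text
tcp [ 0.5022 -0.4208  0.1007] tooly 65.82 shift [-0.0125  0.254  -0.0388] turn -16.78 tilt [-0.0055  0.005  -1.    ] q6 -1.8842092805516077 F [-0.0335 -0.773   0.627 ] w 0.6985373241521439 t 5.95
```

Call:
jog_arm(
  plan=[
    {"claw": 0.3,"x": -0.002,"y": 0.04,"z": -0.02,"turn": 0},
    {"claw": 0,"x": -0.002,"y": 0.054,"z": -0.01,"turn": 0},
    {"claw": 0,"x": -0.002,"y": 0.054,"z": -0.006,"turn": 0},
    {"claw": 0,"x": -0.002,"y": 0.053,"z": 0,"turn": 0},
    {"claw": 0,"x": -0.004,"y": 0.053,"z": 0,"turn": 0},
    {"claw": 0,"x": 0,"y": 0,"z": 0,"turn": -8.4},
    {"claw": 0,"x": 0,"y": 0,"z": 0,"turn": -8.4},
    {"claw": 0,"x": 0,"y": 0,"z": 0,"turn": 0},
    {"claw": 0,"x": 0,"y": 0,"z": 0,"turn": 0},
  ],
)

```text
time: 7.08
tool_pos: [0.6194, -0.1961, 0.1395]
tcp_rot: [0.206, 3.135, -0.0]
wrist_force: [0.6, 0.0, -0.4]
width: 1.001
```

```bash
python3 - <<'E'
from workcell import bot
import cv2
from h import *
np.set_printoptions(precision=4,suppress=True)
s=bot.read_state();P=bot.camera_params("wrist");im=bot.read_camera("wrist")
cv2.imwrite("pics/w3.png",im[:,:,::-1])
go(s,(.6179,-.1944,.005),82.6)
print(proj(P,(.6179,-.1944,.03)))
np.savez("w3.npz",**P)
E
```

```text
tcp [ 0.6194 -0.1961  0.1395] tooly 82.47 shift [0.0017 0.0015 0.1345] turn -0.13 tilt [ 0.0002 -0.0001 -1.    ] q6 -1.7843790322217141 F [ 0.5505  0.0442 -0.4114] w 1.0012218774453896 t 7.075
[322.3161 234.6493]
```

View pics/w3.png

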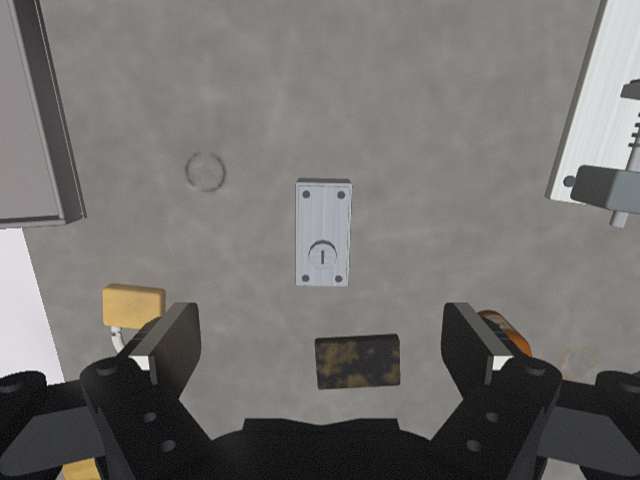

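The good case is centred at (323,235), against a predicted (322,235), with the boss towards the touchstone end. The bystanders are clear of the fingers, so I'll grasp and lift.

Call:
jog_arm(
  plan=[
    {"claw": 0,"x": 0.002,"y": 0.001,"z": 0.04,"turn": 0},
    {"claw": 0,"x": 0,"y": 0,"z": 0.04,"turn": 0},
    {"claw": 0,"x": 0,"y": 0,"z": 0.03,"turn": 0},
    {"claw": 0,"x": 0,"y": 0,"z": 0.016,"turn": 0},
    {"claw": 0,"x": 0,"y": 0,"z": 0.008,"turn": 0},
    {"claw": 0,"x": 0,"y": 0,"z": 0,"turn": 0},
    {"claw": 1,"x": 0,"y": 0,"z": 0,"turn": 0},
    {"claw": 1,"x": 0,"y": 0,"z": 0,"turn": 0},
    {"claw": 1,"x": 0,"y": 0,"z": 0,"turn": 0},
    {"claw": 1,"x": 0,"y": 0,"z": 0,"turn": 0},
  ],
  newtons=80,
)

```text
time: 8.38
tool_pos: [0.6187, -0.195, 0.0066]
tcp_rot: [0.202, 3.133, -0.001]
wrist_force: [-0.6, -0.1, 5.2]
width: 0.398
```

Call:
jog_arm(
  plan=[
    {"claw": 1,"x": 0,"y": 0,"z": 0,"turn": 0},
    {"claw": 1,"x": 0,"y": 0,"z": -0.03,"turn": 0},
    {"claw": 1,"x": 0,"y": 0,"z": -0.04,"turn": 0},
    {"claw": 1,"x": 0,"y": 0,"z": -0.03,"turn": 0},
    {"claw": 1,"x": 0,"y": 0,"z": 0,"turn": 0},
  ],
)

```text
time: 9.0
tool_pos: [0.6193, -0.1953, 0.1075]
tcp_rot: [0.202, 3.13, -0.002]
wrist_force: [0.0, -0.5, -3.3]
width: 0.402
```

```bash
python3 - <<'E'
from workcell import bot
from h import *
np.set_printoptions(precision=4,suppress=True)
a=np.radians(-14.8);u=np.array([np.cos(a),np.sin(a)]);c=np.array([.5286,.0442])
# block centre at jig x=-40 (front at -5, 35 mm before pad)
go(bot.read_state(),(*(c-.04*u),.1),75.2);print(c-.04*u)
E
```

```text
tcp [ 0.6193 -0.1953  0.1075] tooly 82.63 shift [0.1603 0.231  0.0065] turn 7.43 tilt [ 0.0045 -0.0017 -1.    ] q6 -1.785928590752423 F [ 0.0306 -0.4503 -3.3083] w 0.40211587463315734 t 9.0
[0.4899 0.0544]
```

Call:
jog_arm(
  plan=[
    {"claw": 1,"x": 0.027,"y": 0.0385,"z": 0,"turn": 0},
    {"claw": 1,"x": 0.027,"y": 0.0385,"z": 0,"turn": 0},
    {"claw": 1,"x": 0.027,"y": 0.0385,"z": 0,"turn": 0},
    {"claw": 1,"x": 0.027,"y": 0.0385,"z": 0,"turn": 0},
    {"claw": 1,"x": 0.026,"y": 0.0385,"z": 0,"turn": 0},
    {"claw": 1,"x": 0.026,"y": 0.0385,"z": 0,"turn": 0},
    {"claw": 1,"x": 0,"y": 0,"z": 0,"turn": 7.4},
    {"claw": 1,"x": 0,"y": 0,"z": 0,"turn": 0},
    {"claw": 1,"x": 0,"y": 0,"z": 0,"turn": 0},
  ],
)

```text
time: 10.12
tool_pos: [0.4878, 0.0546, 0.104]
tcp_rot: [-0.401, -3.114, 0.001]
wrist_force: [-0.1, -0.4, -3.4]
width: 0.397
```

```bash
python3 - <<'E'
from workcell import bot
import cv2
from h import *
np.set_printoptions(precision=4,suppress=True)
s=bot.read_state();P=bot.camera_params("wrist");im=bot.read_camera("wrist")
cv2.imwrite("pics/w4.png",im[:,:,::-1]);np.savez("w4.npz",**P)
go(s,(.4899,.0544,.1),75.2)
a=np.radians(-14.8);u=np.array([np.cos(a),np.sin(a)]);n=np.array([-u[1],u[0]]);c=np.array([.5286,.0442])
for x,y in((-.102,.0215),(-.102,-.0215),(0,.0215),(0,-.0215),(-.11,.055),(-.11,-.055)):print(x,y,proj(P,(*(c+x*u+y*n),.01)))
E
```

```text
tcp [0.4878 0.0546 0.104 ] tooly 75.32 shift [-0.0021  0.0003  0.004 ] turn 0.12 tilt [-0.0021 -0.0002 -1.    ] q6 -1.2537042689037607 F [-0.1248 -0.3562 -3.4395] w 0.3974828914696456 t 10.125
-0.102 0.0215 [358.4462 143.4133]
-0.102 -0.0215 [283.3973 143.2682]
0 0.0215 [354.2338 307.5901]
0 -0.0215 [286.9335 307.4589]
-0.11 0.055 [417.8199 129.0373]
-0.11 -0.055 [224.0848 128.663 ]
```

View pics/w4.png

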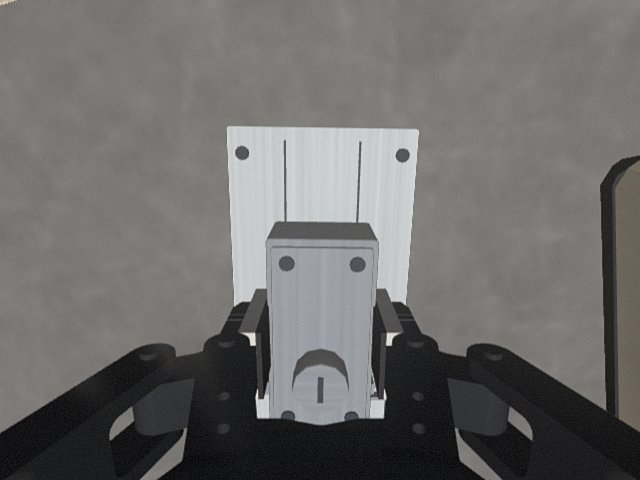

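The lane midline at (322,142–222) is about 1 mm to the +y side of the prediction, and the jig yaw is nearer -15.4°. I'll correct by 0.7° and 0.5 mm, then lower.

Call:
jog_arm(
  plan=[
    {"claw": 1,"x": 0,"y": 0.0005,"z": 0.03,"turn": 0.7},
    {"claw": 1,"x": 0,"y": 0,"z": 0.03,"turn": 0},
    {"claw": 1,"x": 0,"y": 0,"z": 0.015,"turn": 0},
    {"claw": 1,"x": 0,"y": 0,"z": 0.007,"turn": 0},
    {"claw": 1,"x": 0,"y": 0,"z": 0.002,"turn": 0},
    {"claw": 1,"x": 0,"y": 0,"z": 0,"turn": 0},
    {"claw": 1,"x": 0,"y": 0,"z": 0,"turn": 0},
  ],
)

```text
time: 11.05
tool_pos: [0.4896, 0.0555, 0.0222]
tcp_rot: [0.422, 3.111, 0.001]
wrist_force: [-0.0, -0.0, -2.4]
width: 0.405
```

Call:
jog_arm(
  plan=[
    {"claw": 1,"x": 0,"y": 0,"z": 0.002,"turn": 0},
    {"claw": 1,"x": 0,"y": 0,"z": 0.001,"turn": 0},
    {"claw": 1,"x": 0,"y": 0,"z": 0,"turn": 0},
  ],
)

```text
time: 11.42
tool_pos: [0.4885, 0.0555, 0.0182]
tcp_rot: [-0.423, -3.113, 0.0]
wrist_force: [-0.2, 0.1, -2.7]
width: 0.404
```

Call:
jog_arm(
  plan=[
    {"claw": 1,"x": 0,"y": 0,"z": 0.001,"turn": 0},
    {"claw": 1,"x": 0,"y": 0,"z": 0,"turn": 0},
  ],
)

```text
time: 11.68
tool_pos: [0.4885, 0.0554, 0.0171]
tcp_rot: [-0.423, -3.113, 0.0]
wrist_force: [-0.6, -0.5, -3.7]
width: 0.401
```

Call:
jog_arm(
  plan=[
    {"claw": 1,"x": 0,"y": 0,"z": 0.001,"turn": 0},
    {"claw": 1,"x": 0,"y": 0,"z": 0,"turn": 0},
  ],
)

```text
time: 11.92
tool_pos: [0.4888, 0.0555, 0.0166]
tcp_rot: [0.423, 3.113, -0.0]
wrist_force: [-1.0, 0.8, 1.3]
width: 0.404
```

Call:
jog_arm(
  plan=[
    {"claw": 1,"x": 0,"y": 0,"z": 0.0005,"turn": 0},
    {"claw": 1,"x": 0,"y": 0,"z": 0,"turn": 0},
  ],
)

```text
time: 12.18
tool_pos: [0.4888, 0.0555, 0.0166]
tcp_rot: [-0.423, -3.113, 0.0]
wrist_force: [-4.2, 0.4, 6.1]
width: 0.401
```

Call:
jog_arm(
  plan=[
    {"claw": 1,"x": 0,"y": 0,"z": -0.0004,"turn": 0},
    {"claw": 1,"x": -0.006,"y": 0,"z": 0,"turn": 0},
    {"claw": 1,"x": -0.008,"y": 0,"z": 0,"turn": 0},
    {"claw": 1,"x": -0.008,"y": 0,"z": 0,"turn": 0},
    {"claw": 1,"x": -0.006,"y": 0,"z": 0,"turn": 0},
    {"claw": 1,"x": 0,"y": 0,"z": 0,"turn": 0},
  ],
)

```text
time: 12.92
tool_pos: [0.5169, 0.0479, 0.0166]
tcp_rot: [0.423, 3.111, 0.0]
wrist_force: [0.6, 0.5, 1.8]
width: 0.4
```

```bash
cat > st.py <<'E'
from workcell import bot
from h import *
np.set_printoptions(precision=4,suppress=True)
s=bot.read_state();a=np.radians(-15.4);u=np.array([np.cos(a),np.sin(a)]);n=np.array([-u[1],u[0]]);d=s["tool_pos"][:2]-[.5286,.0442]
f=s["wrist_force"]
print("jig x,y",d@u,d@n,"push",-f[:2]@u,"side",f[:2]@n,"fz",f[2],"z",s["tool_pos"][2],"t",s["time"],"M",s["torque"])
go(s,s["tool_pos"],74.6)
E
python3 st.py
```

```text
jig x,y -0.012229068046890328 0.0004808270068326706 push -0.4333980817171907 side 0.6742364680570343 fz 1.7954104581421875 z 0.016596762459151072 t 12.925 M [-0.0367  0.021   0.0079]
tcp [0.5169 0.0479 0.0166] tooly 74.52 shift [0. 0. 0.] turn -0.08 tilt [ 0.0021  0.     -1.    ] q6 -1.2561306279467224 F [0.5969 0.5349 1.7954] w 0.40008438405496544 t 12.925
```

Call:
jog_arm(
  plan=[
    {"claw": 1,"x": -0.003,"y": 0,"z": 0,"turn": 0},
    {"claw": 1,"x": -0.003,"y": 0,"z": 0,"turn": 0},
    {"claw": 1,"x": -0.003,"y": 0,"z": 0,"turn": 0},
    {"claw": 1,"x": -0.003,"y": 0,"z": 0,"turn": 0},
    {"claw": 1,"x": 0,"y": 0,"z": 0,"turn": 0},
  ],
)

```text
time: 13.55
tool_pos: [0.5252, 0.0454, 0.0166]
tcp_rot: [-0.422, -3.109, -0.0]
wrist_force: [-8.6, 3.1, 11.9]
width: 0.404
```

```bash
python3 st.py
```

```text
jig x,y -0.0035575182173062845 0.0002722937437154096 push 9.073646542105099 side 0.6854527300488974 fz 11.913258590514616 z 0.016567820324573376 t 13.55 M [0.33   1.1987 0.0319]
tcp [0.5252 0.0454 0.0166] tooly 74.52 shift [0. 0. 0.] turn -0.08 tilt [-0.0042  0.0008 -1.    ] q6 -1.263218683369461 F [-8.5658  3.0704 11.9133] w 0.4037134143321212 t 13.55
```

Call:
jog_arm(
  plan=[
    {"claw": 1,"x": 0,"y": 0,"z": -0.0006,"turn": 0},
    {"claw": 1,"x": 0,"y": 0,"z": -0.0004,"turn": 0},
    {"claw": 1,"x": 0,"y": 0,"z": 0,"turn": 0},
  ],
)

```text
time: 13.92
tool_pos: [0.5253, 0.0454, 0.0167]
tcp_rot: [-0.422, -3.109, -0.0]
wrist_force: [-5.8, 3.2, 5.1]
width: 0.401
```

```bash
python3 st.py; python3 - <<'E'
from workcell import bot
import cv2
from h import *
P=bot.camera_params("scene");print(proj(P,(.575,.03,.04)))
a=bot.read_camera("scene")[:,:,::-1];b=bot.read_camera("top")[:,:,::-1]
a=a[200:300,150:290];b=b[180:280,170:270]
cv2.imwrite("pics/p1.png",np.hstack([cv2.resize(a,(448,320),interpolation=2),cv2.resize(b,(320,320),interpolation=2)]))
E
```

```text
jig x,y -0.003479161580869274 0.0002569245565910404 push 6.4021632571126865 side 1.5589271784856793 fz 5.059456371444738 z 0.016672120545485083 t 13.925 M [0.3503 0.6653 0.0318]
tcp [0.5253 0.0454 0.0167] tooly 74.53 shift [0. 0. 0.] turn -0.07 tilt [-0.0035  0.0008 -1.    ] q6 -1.263287255429985 F [-5.7583  3.2031  5.0595] w 0.4014287727600357 t 13.925
[235.26805489 233.94340579]
```

View pics/p1.png

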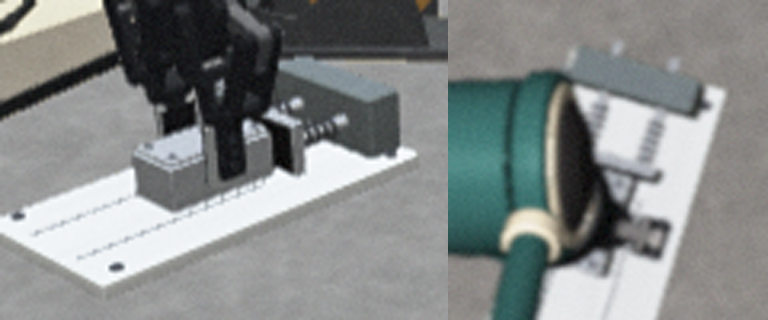

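Both views show the case square against the pad. The top view puts the pad about 2 px (roughly 4 mm) in, and the force model agrees (3.1 N). I'll continue in small steps and ease the bed pressure.

Call:
jog_arm(
  plan=[
    {"claw": 1,"x": -0.002,"y": 0,"z": -0.0004,"turn": 0},
    {"claw": 1,"x": -0.002,"y": 0,"z": -0.0003,"turn": 0},
    {"claw": 1,"x": -0.002,"y": 0,"z": -0.0003,"turn": 0},
    {"claw": 1,"x": -0.002,"y": 0,"z": -0.0003,"turn": 0},
    {"claw": 1,"x": 0,"y": 0,"z": 0,"turn": 0},
    {"claw": 1,"x": 0,"y": 0,"z": 0,"turn": 0},
  ],
)

```text
time: 14.78
tool_pos: [0.5309, 0.0437, 0.0168]
tcp_rot: [-0.422, -3.105, -0.0]
wrist_force: [-7.8, 4.8, 1.4]
width: 0.401
```

```bash
cat > trk.py <<'E'
from workcell import bot
import cv2,sys
from h import *
P=bot.camera_params("top")
a=np.radians(-15.4);u=np.array([np.cos(a),np.sin(a),0]);n=np.array([-u[1],u[0],0]);c=np.array([.5286,.0442,0])
im=cv2.imread("pics/top0.png",0)
b=cv2.cvtColor(bot.read_camera("top"),cv2.COLOR_RGB2GRAY);cv2.imwrite(f"pics/{sys.argv[1]}.png",b)
# profiles along the lane through the pad's end (y=-.026) and through a spring-free strip
for y in(-.028,-.026,-.024):
    s=np.arange(-.0,.075,.0005)
    uv=np.array([proj(P,c+x*u+y*n+[0,0,.04]) for x in s],np.float32)
    f=lambda i:cv2.remap(i,uv[None,:,0],uv[None,:,1],cv2.INTER_CUBIC)[0].astype(float)
    p,q=f(im),f(b);
    e=lambda p:s[np.argmin(np.gradient(p)[:140])],
    print(y,"free",p[20:140:4].astype(int),"\n now",q[20:140:4].astype(int))
E
python3 st.py; python3 trk.py t1
```

```text
jig x,y 0.0023486468312577144 0.00014366968571866 push 8.786112108438905 side 2.5668484615516585 fz 1.4073299023391375 z 0.01677725134941915 t 14.775 M [0.7843 1.0332 0.2321]
tcp [0.5309 0.0437 0.0168] tooly 74.54 shift [0. 0. 0.] turn -0.06 tilt [-0.0077  0.0014 -1.    ] q6 -1.2680710192045206 F [-7.789   4.8079  1.4073] w 0.40143365537584497 t 14.775
-0.028 free [192 193 193 189 195 202 216 220 206 149 104 119 155 167 171 177 178 182
 185 171 176 175 161 168 175 165 170 181 169 174] 
 now [124 139 153 179 202 218 229 232 233 232 233 234 235 216 158 105 143 168
 179 184 183 183 189 194 185 188 194 183 186 182]
-0.026 free [197 201 201 198 200 208 221 222 206 152 107 126 158 169 168 158 148 150
 162 146 153 150 135 139 146 136 138 148 133 140] 
 now [103 113 144 176 202 219 230 231 231 234 231 230 233 216 155 102 129 168
 180 180 165 154 163 165 151 156 168 151 152 151]
-0.024 free [217 214 217 219 217 219 226 225 206 155 106 120 153 166 166 152 134 137
 148 137 138 146 135 135 136 129 132 138 126 128] 
 now [ 88  81 116 160 193 208 213 208 209 213 204 206 210 193 141  98 124 169
 182 177 163 144 149 156 143 148 157 145 142 150]
```

Call:
jog_arm(
  plan=[
    {"claw": 1,"x": -0.0015,"y": 0,"z": 0,"turn": 0},
    {"claw": 1,"x": -0.0015,"y": 0,"z": 0,"turn": 0},
    {"claw": 1,"x": -0.0015,"y": 0,"z": 0,"turn": 0},
    {"claw": 1,"x": -0.0015,"y": 0,"z": 0,"turn": 0},
    {"claw": 1,"x": 0,"y": 0,"z": 0,"turn": 0},
    {"claw": 1,"x": 0,"y": 0,"z": 0,"turn": 0},
  ],
)

```text
time: 15.58
tool_pos: [0.5349, 0.0426, 0.0168]
tcp_rot: [-0.421, -3.102, -0.001]
wrist_force: [-13.0, 6.4, 7.7]
width: 0.402
```

```bash
python3 st.py; python3 trk.py t2 | grep now -A1
```

```text
jig x,y 0.0064788357245374895 0.00010088280215943061 push 14.228288688631075 side 2.7133544885589767 fz 7.723501396238497 z 0.016766213270567532 t 15.575 M [1.1154 1.6965 0.1943]
tcp [0.5349 0.0426 0.0168] tooly 74.54 shift [0. 0. 0.] turn -0.06 tilt [-0.0114  0.002  -0.9999] q6 -1.2715132426154232 F [-12.9969   6.3943   7.7235] w 0.40240705791857845 t 15.575
 now [131 126 122 140 171 199 226 233 232 233 232 232 233 234 232 215 156 104
 135 172 183 178 170 169 179 185 176 186 190 180]
--
 now [130 127 114 113 146 196 224 231 232 231 231 230 233 234 227 203 147 101
 130 168 182 180 162 145 148 154 144 147 157 142]
--
 now [127 122 103  77 102 160 195 206 211 209 208 205 207 205 201 182 126  90
 121 172 181 176 162 142 142 147 139 138 144 131]
```

Call:
jog_arm(
  plan=[
    {"claw": 1,"x": -0.0008,"y": 0,"z": 0,"turn": 0},
    {"claw": 1,"x": -0.0008,"y": 0,"z": 0,"turn": 0},
    {"claw": 1,"x": 0,"y": 0,"z": 0,"turn": 0},
    {"claw": 1,"x": 0,"y": 0,"z": 0,"turn": 0},
  ],
)

```text
time: 16.12
tool_pos: [0.5358, 0.0423, 0.0168]
tcp_rot: [-0.421, -3.1, -0.001]
wrist_force: [-14.7, 7.8, 9.2]
width: 0.403
```

```bash
python3 st.py; python3 trk.py t3 | grep now -A1;  python3 - <<'E'
from workcell import bot
import cv2,numpy as np
a=bot.read_camera("scene")[190:310,140:300,::-1];b=bot.read_camera("top")[180:340,170:470,::-1];w=bot.read_camera("wrist")[:,:,::-1]
r=np.hstack([cv2.resize(a,(373,280),interpolation=2),cv2.resize(w,(373,280))])
cv2.imwrite("pics/p2.png",np.vstack([r,cv2.resize(b,(746,300),interpolation=2)]))
E
```

```text
jig x,y 0.00748608169141405 9.450844566671616e-05 push 16.214630025356563 side 3.6081244099824143 fz 9.162020655045966 z 0.016767004512992845 t 16.125 M [1.1355 1.961  0.2613]
tcp [0.5358 0.0423 0.0168] tooly 74.54 shift [0. 0. 0.] turn -0.06 tilt [-0.0125  0.0022 -0.9999] q6 -1.2724214057544636 F [-14.6743   7.7845   9.162 ] w 0.4025998235495319 t 16.125
 now [127 128 125 132 163 192 222 234 234 233 232 234 233 233 232 230 191 115
 107 148 176 185 190 188 178 179 177 179 194 185]
--
 now [129 129 118 111 138 185 220 230 231 235 229 229 233 231 229 223 183 120
 107 158 178 182 183 164 142 147 153 151 166 160]
--
 now [128 124 113  85  90 138 185 205 212 210 203 205 210 206 202 201 160 106
 107 163 178 182 184 159 134 143 150 143 153 155]
```

View pics/p2.png

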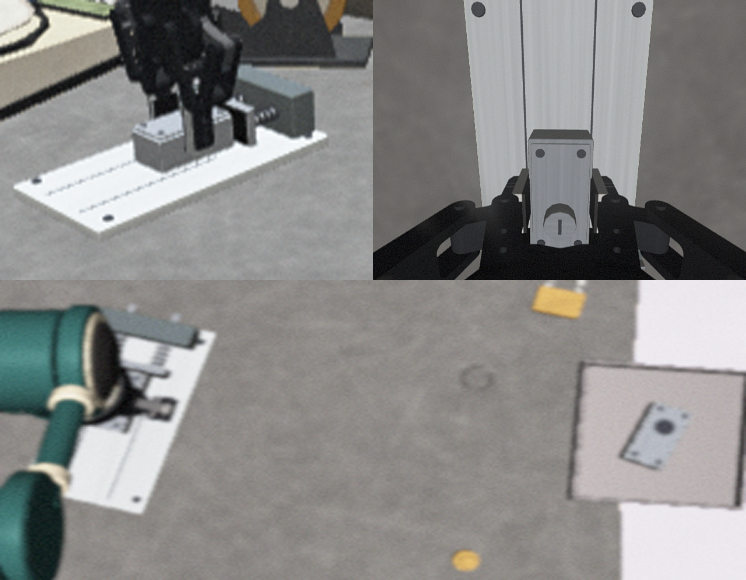

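The case sits square in the lane against the pad and the reject lies in the tray. The pad edge has moved 14.8 mm (about 12 N). Now I'll hold.

Call:
jog_arm(
  plan=[
    {"claw": 1,"x": 0,"y": 0,"z": 0,"turn": 0},
    {"claw": 1,"x": 0,"y": 0,"z": 0,"turn": 0},
    {"claw": 1,"x": 0,"y": 0,"z": 0,"turn": 0},
    {"claw": 1,"x": 0,"y": 0,"z": 0,"turn": 0},
    {"claw": 1,"x": 0,"y": 0,"z": 0,"turn": 0},
    {"claw": 1,"x": 0,"y": 0,"z": 0,"turn": 0},
    {"claw": 1,"x": 0,"y": 0,"z": 0,"turn": 0},
    {"claw": 1,"x": 0,"y": 0,"z": 0,"turn": 0},
    {"claw": 1,"x": 0,"y": 0,"z": 0,"turn": 0},
    {"claw": 1,"x": 0,"y": 0,"z": 0,"turn": 0},
  ],
)

```text
time: 17.58
tool_pos: [0.5359, 0.0423, 0.0168]
tcp_rot: [-0.421, -3.1, -0.001]
wrist_force: [-14.1, 7.3, 9.3]
width: 0.405
```

Call:
jog_arm(
  plan=[
    {"claw": 1,"x": 0,"y": 0,"z": 0,"turn": 0},
    {"claw": 1,"x": 0,"y": 0,"z": 0,"turn": 0},
    {"claw": 1,"x": 0,"y": 0,"z": 0,"turn": 0},
    {"claw": 1,"x": 0,"y": 0,"z": 0,"turn": 0},
    {"claw": 1,"x": 0,"y": 0,"z": 0,"turn": 0},
    {"claw": 1,"x": 0,"y": 0,"z": 0,"turn": 0},
    {"claw": 1,"x": 0,"y": 0,"z": 0,"turn": 0},
    {"claw": 1,"x": 0,"y": 0,"z": 0,"turn": 0},
    {"claw": 1,"x": 0,"y": 0,"z": 0,"turn": 0},
    {"claw": 1,"x": 0,"y": 0,"z": 0,"turn": 0},
  ],
)

```text
time: 18.82
tool_pos: [0.5359, 0.0423, 0.0168]
tcp_rot: [-0.421, -3.1, -0.001]
wrist_force: [-14.2, 6.3, 9.6]
width: 0.399
```

```bash
python3 st.py; python3 trk.py t4 | grep now -A1 | head -2; python3 -c "
from workcell import bot
print(bot.finish_job())"
```

```text
jig x,y 0.007498796057282825 0.00011018233620668455 push 15.379590130248134 side 2.335825199148873 fz 9.649985822697705 z 0.01677164339590825 t 18.825 M [1.1129 1.9697 0.2966]
tcp [0.5359 0.0423 0.0168] tooly 74.54 shift [0. 0. 0.] turn -0.06 tilt [-0.0125  0.0021 -0.9999] q6 -1.2724251602395733 F [-14.2071   6.3361   9.65  ] w 0.3985296450310063 t 18.825
 now [128 130 123 128 167 193 223 233 233 233 234 233 232 234 234 230 192 116
 105 146 177 184 190 190 177 179 184 182 193 186]
the job is handed in; nothing more can be done
None
```

The reject lock case is in the grey tray. The good one was then laid in the jig's lane, pushed against the stop pad and held for about 2.7 s. I handed the job in at 18.9 s, still gripping and pushing.

- **Pad travel:** the pad's edge in the top view had moved about 14.8 mm, roughly 12 N, and did not change during the hold. The tool position gave about 14.9 mm, but from a contact point I had estimated. I could not see the pointer itself against the marks, because the gripper hid the scale rail.
- **Force disagreement:** the wrist sensor read a push of 15.4–16.2 N, higher than the pad travel implies. The case also presses on the jig bed with about 12–13 N, and I put the extra down to friction there. Taking that off leaves about 11 N, but the friction value is only my estimate.
- **Alignment:** the case was within about 0.5 mm of the lane's centre line and square to it. The hand tilted about 0.7° under the push.
- **Other objects:** I touched none of them. The last picture showed the reject flat in the tray, and the brass weight and padlock where they were. The bottle and touchstone were outside that picture.

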